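# Load a granite sample into the polishing holder

## Robot

A 6-joint arm with a two-finger parallel gripper is mounted at the origin on the work surface; the furniture and walls round the work are solid. World frame = base frame: x ahead of the robot, y to its left, z up, the work surface at z = 0. Lengths are in m, angles in degrees, forces in N, time in s.
With the tool pointing down it reaches from about 0.375 to 0.9 m from the base axis. Payload 3.1 kg.
Tool frame: the origin (TCP) lies on the centre line of the jaws, within the pads' length; the fingertips stand finger_overhang ahead of it and the grasp point (between the pads) lies 5 mm behind it (finger_overhang is the distance from the TCP to the fingertips, in m); z points along the fingers, y is the line along which they close (so a half turn about z gives the same grasp; the last joint's range is limited). The gripper opens to 87 mm and grips with 3 to 60 N. Pads are 19 mm wide; open, the fingers measure 117 mm over their backs; the gripper's body (75 mm by 190 mm) begins 51 mm behind the grasp point.
Start: joints at [-78.409, 30.224, 82.088, -0, 67.689, -10.227], TCP at [0.232, -0.58, 0.237] pointing down, gripper open.
Joint ranges: [-176.69, 176.69], [-43.24, 126.21], [12.49, 139.97], [-82, 262], [0, 151.66], [-163.58, 163.58]. Speed limits (degrees/s): [159.86, 159.86, 180, 180, 180, 180].

## Interface

Orientations are given as a 3x3 rotation matrix whose columns are the frame's x, y, z axes.
In Python, from rig import read_state, capture, calibration, hand_in, finger_overhang gives the robot as it stands.
- The arm moves only by the tool send_rows, never from a script. Its argument "plan" is a list of rows, each a list of 5 numbers: the closure in counts, from 0 (fully open) to 255 (shut), then the shift along the tool's x, y, z in m, then the turn about the tool's z in rad. A call has 1 to 20 rows; each row shifts and turns the commanded pose from where the row before left it, along the tool's axes as they then stand; what a row does not reach is not made up. A row lasts 1/12 s, in which the tool goes at most 41.7 mm and 7.16 degrees, less where a joint would pass 70% of its speed; a pose out of reach is approached as far as the arm can. A call is refused whole if a number of a shift passes 0.0417 or a number of a turn 0.125, either way. A call with a gripper value outside its range is refused whole. The fingers move at their own pace and stop on an object; the grip force is fixed at half the most. Time passes only in rows, so rows that do not move let the fingers close. It gives the time, the measured TCP pose, the force, the opening and the grip force at its end, in the units of the state.
- read_state(): the state, without advancing time (a new reading comes with each control period).
- capture(name): name is "scene" or "side" or "wrist"; returns (picture, depth): 420x560x3 uint8, blue, green, red; 420x560 float32, m along the optical axis (not along the pixel's ray), 0 where there is no reading.
- calibration(name): a dict with "fx", "fy", "cx", "cy" (pixels), "xyz" and "rotation" of the camera in the world. Camera axes: x right, y down, z forward; pixel columns grow to the right and rows downward; lengths in m; the calibration is good to about 2 mm. A picture is of the moment at which its call begins: read the wrist's pose just before it. calibration takes no time and is no camera call; for the wrist camera it gives the pose at the moment of the call.
- hand_in(): hands the job in; it is judged then, once.
The state is a dict: "time_s": time; "joint_positions": joint angles; "qvel": joint speeds; "tau": joint torques, N m; "position": TCP position; "tcp_rot": TCP orientation; "force": force on the tool from outside, world axes, zero at the start; "moment": the same for the moment, N m; "opening": opening from 0.0 (shut) to 1.0 (fully open); "grasp_force": force on a finger pad.
Only numpy, scipy, OpenCV 4.12 (cv2) and the standard library are available. Lean on these libraries where they do the work, as an engineer would, in place of code of your own. Each camera call takes 0.05 s, during which the arm holds its last target. There are 200 camera calls.

## Task

Set the loose square granite tile in the recess of the metal sample holder, press it down until its top is flush with the holder's rim, then swing the holder's keeper arm fully round over the tile so that it cannot come out. Do not disturb the other things on the table.

Things in the scene. Friction and masses are not known exactly. Their poses are not given: they have to be found in the camera images.
- tile_center (a point): Centre (half-way up) of the loose grey granite sample tile, 56 x 56 x 10 mm, lying flat on the table at the start; z axis up, x and y along its edges. The four edges are alike and so are the two faces. Mass about 0.1 kg.
- recess (a point): Centre of the square recess of the fixed aluminium sample holder, at rim height, 24 mm above the table. Holder's axes: z up, x towards the block with the keeper's pivot. Recess 59 x 59 mm (1.5 mm play round the tile), sides along x and y, 3.5 mm 45-degree lead-in round the top. The tile is flush when level with its centre 5 mm below this point.
- ejector (a joint): Push-out plate that is the floor of the recess, 50 mm (x) by 40 mm (y): 0 = raised, its top 4 mm below the rim, so that a tile set on it stands 6 mm proud; 0.006 m = pressed fully down on its stop, tile flush with the rim. A stiff friction slide: it needs about 5 N to move, does not sink under the tile's weight and stays where it is pushed.
- keeper (a joint): Flat steel keeper arm, 14 mm wide, 2.5 to 8.5 mm above the rim, reaching 45 mm from its upright pivot. 0 = on its stop, over the tile (holder's -x); starts parked at 1.5 to 2.1 rad, on the +y side. Direction from the pivot in the holder's x, y: (-cos q, sin q). Stiff (about 1 N at the knob), stays where left. It strikes a tile that stands proud.
- keeper_pivot (a point): The keeper's pivot, 54 mm from the recess centre along the holder's x, at rim height; a screw head here stands 12 mm above the rim.
- keeper_knob (a point): Middle of the round upright black knob on the keeper arm, 34 mm from the pivot, 22.5 mm above the rim. The knob is 14 mm thick (16 mm at its head) and 28 mm tall, standing from 8.5 to 36.5 mm above the rim.
- marker_center (a point): Centre of a black marker pen, 128 mm long and 17 mm thick, lying on the table along its own y; to be left alone.
- wedge_center (a point): Centre of a small beech wedge, 30 x 75 x 22 mm, lying on the table; to be left alone.
- holder: The fixed holder, same axes; origin on the table under the recess centre. It reaches from -46 to +72 mm in x and 56 mm either side in y. A finger slot 42 mm wide, its floor 16 mm below the rim, runs right through it along y, open at both ends, so that the tile can be lowered in while held by the two edges that face along y.

How it is judged:
By the outcome, as a careful person would: the job done as asked, in the order asked, and still so for the second after the job is handed in, with the robot touching nothing.
It also fails if it takes over 61 s, if anything falls off the work surface, if the arm or the gripper's body presses on something with over 40 N, if the wrist force passes 120 N, or if a joint passes its speed limit or range.

## Working session

There is one attempt and no reset: what is moved stays moved. The work goes in short steps, Python scripts to look and compute and a tool call to move; the robot and the scene stay as the last step left them, time stands still between calls to the robot, and variables do not carry over. Pictures are saved under pics/ and viewed, at most 10 in all, crops included, and the job is handed in when it is done.

Besides the shell and the picture viewer there is one more tool, called after ">>>" by a JSON object that holds its "fn" and its "kwargs", one argument or row to a line. send_rows: Moves the arm, as the interface text tells. Its arguments: {"type":"object","properties":{"plan":{"type":"array","items":{"type":"array","items":{"type":"number"}}}},"required":["plan"]}

```bash
ls; mkdir -p pics; python3 - <<'E'
from rig import *
import cv2
print(read_state(), finger_overhang)
for n in("scene","side"):
    p,d=capture(n); cv2.imwrite(f"pics/{n}0.png",p); print(n,calibration(n))
    import numpy as np; np.save(f"pics/{n}0.npy",d)
E
```

```text
pics
{'time_s': 0.0, 'joint_positions': array([-7.84093164e+01,  3.02798100e+01,  8.21562626e+01,  1.55856400e-03,
        6.76897491e+01, -1.02293047e+01]), 'qvel': array([ 0.02292496,  0.12992732, -0.04463267,  0.0183706 , -0.06028467,
        0.02939606]), 'tau': array([ 1.44199970e-03, -4.40033698e+01, -1.76593995e+01,  6.32384839e-02,
        5.79607137e-02, -1.73523267e-04]), 'position': array([ 0.2321775 , -0.57951612,  0.23556325]), 'tcp_rot': array([[ 9.28360149e-01,  3.71681665e-01, -4.16565279e-04],
       [ 3.71681667e-01, -9.28357737e-01,  2.15627794e-03],
       [ 4.14727375e-04, -2.15663219e-03, -9.99997588e-01]]), 'force': array([0.20657168, 0.43120692, 0.02315924]), 'moment': array([ 0.00920999,  0.0081095 , -0.00113033]), 'grasp_force': 0.0, 'opening': 0.9995912002615932} 0.014
scene {'fx': 451.3174931046384, 'fy': 451.3174931046384, 'cx': 281.2508427455949, 'cy': 205.29207680502242, 'xyz': array([0.12476562, 0.69004304, 0.96169877]), 'rotation': array([[-0.88277114, -0.32910076,  0.33527273],
       [-0.46966325,  0.63562633, -0.61269536],
       [-0.01146967, -0.69833506, -0.71567911]])}
side {'fx': 448.9862884238561, 'fy': 448.9862884238561, 'cx': 284.717787570903, 'cy': 202.56777336636463, 'xyz': array([ 0.53154775, -1.09346001,  0.49212894]), 'rotation': array([[ 9.99997615e-01, -2.00049646e-03, -8.76555102e-04],
       [ 5.44185716e-05, -3.78387311e-01,  9.25647363e-01],
       [-2.18343160e-03, -9.25645203e-01, -3.78386299e-01]])}
```

View pics/scene0.png

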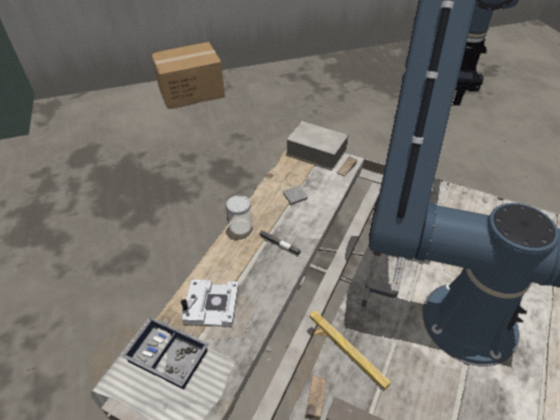

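View pics/side0.png

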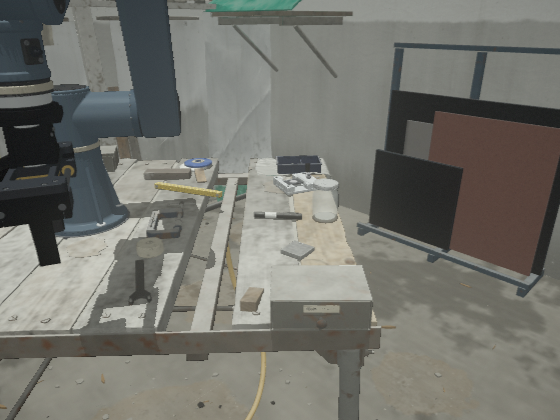

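The scene view shows the tile at (295,195), the pen at (280,242), the wedge at (347,167), the jar at (239,217), and the holder at (211,303) with its knob at (184,305). The side view shows the tile at (297,250) and the holder at (297,183).

```bash
cat > h.py <<'E'
import numpy as np, cv2
from rig import *
def plane(c,uv,z):
    uv=np.atleast_2d(np.asarray(uv,float))
    r=np.c_[(uv[:,0]-c['cx'])/c['fx'],(uv[:,1]-c['cy'])/c['fy'],np.ones(len(uv))]@np.asarray(c['rotation']).T
    return c['xyz']+r*((z-c['xyz'][2])/r[:,2])[:,None]
def pts(c,d):
    v,u=np.indices(d.shape)
    return np.dstack([(u-c['cx'])/c['fx']*d,(v-c['cy'])/c['fy']*d,d])@np.asarray(c['rotation']).T+c['xyz']
def tri(c1,p1,c2,p2):
    A=np.zeros((3,3));b=np.zeros(3)
    for c,p in((c1,p1),(c2,p2)):
        r=np.asarray(c['rotation'])@[(p[0]-c['cx'])/c['fx'],(p[1]-c['cy'])/c['fy'],1]; r/=np.linalg.norm(r)
        M=np.eye(3)-np.outer(r,r);A+=M;b+=M@c['xyz']
    return np.linalg.solve(A,b)
E
python3 - <<'E'
from h import *
np.set_printoptions(precision=4,suppress=True)
c=calibration("scene");P=pts(c,np.load("pics/scene0.npy"))
for n,u,v in(("tile",295,195),("recess",217,301),("holderplate",230,316),("knobtop",184,301),("jar",238,203),("jarbase",241,232),("pen",280,242),("wedge",347,167),("box",318,140),("tray",160,350)):print(n,P[v,u])
s=calibration("side");Q=pts(s,np.load("pics/side0.npy"))
for n,u,v in(("tile",297,250),("holder",297,183),("jar",325,184),("box",320,280)):print(n,Q[v,u])
print("tri tile",tri(c,(295,195),s,(297,250)))
E
python3 - <<'E'
import cv2,numpy as np
a=cv2.imread('pics/scene0.png')[265:345,165:255]; b=cv2.imread('pics/side0.png')[150:230,250:350]
cv2.imwrite('pics/c0.png',np.hstack([cv2.resize(a,(396,352),interpolation=2),cv2.resize(b,(400,352),interpolation=2)]))
E
```

```text
tile [ 0.5534 -0.1804  0.0117]
recess [0.5516 0.2415 0.0209]
holderplate [0.4989 0.2646 0.0277]
knobtop [0.6001 0.2971 0.0634]
jar [ 0.6345 -0.0003  0.1019]
jarbase [0.6127 0.0306 0.0267]
pen [0.5057 0.0044 0.0155]
wedge [ 0.4632 -0.3704  0.0123]
box [ 0.5801 -0.3975  0.0605]
tray [0.5993 0.4027 0.0099]
tile [ 0.5581 -0.1979  0.0106]
holder [0.5687 0.2243 0.0192]
jar [ 0.6333 -0.0161  0.1026]
box [ 0.5931 -0.4088  0.0639]
tri tile [ 0.5576 -0.1872  0.0045]
```

View pics/c0.png

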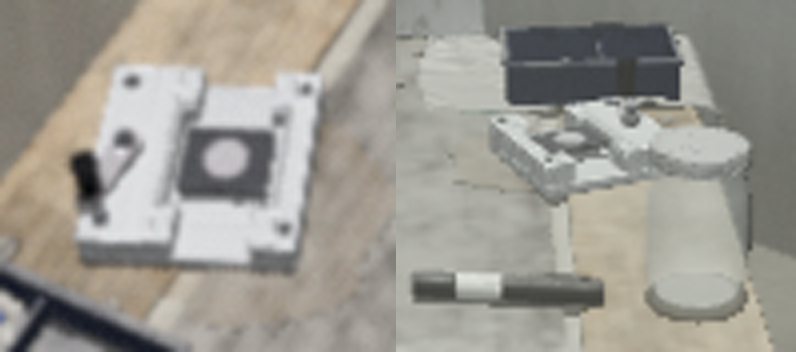

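The crop shows the pivot screw at about scene (194,297), with the knob toward the tray at about (184,305). The pivot side faces world +x. I'll go above the tile next.

>>> {"fn": "send_rows", "kwargs": {
  "plan": [
    [0, 0.03, -0.0163, 0, 0],
    [0, 0.03, -0.0163, 0, 0],
    [0, 0.03, -0.0163, 0, 0],
    [0, 0.03, -0.0163, 0, 0],
    [0, 0.03, -0.0163, 0, 0],
    [0, 0.03, -0.0163, 0, 0],
    [0, 0.03, -0.0163, 0, 0],
    [0, 0.03, -0.0163, 0, 0],
    [0, 0.03, -0.0163, 0, 0],
    [0, 0.03, -0.0163, 0, 0],
    [0, 0.03, -0.0163, 0, 0],
    [0, 0.03, -0.0163, 0, 0],
    [0, 0.03, -0.0163, 0, 0],
    [0, 0.03, -0.0163, 0, 0],
    [0, 0.03, -0.0163, 0, 0],
    [0, 0, 0, 0, 0],
    [0, 0, 0, 0, 0]
  ]
}}

```text
time_s: 1.52
position: [0.5597, -0.1842, 0.236]
tcp_rot: [[0.927, 0.375, -0.001], [0.375, -0.927, 0.0], [-0.001, -0.001, -1.0]]
force: [-0.0, 0.4, 0.8]
opening: 1.001
grasp_force: 0.0
```

```bash
python3 - <<'E'
from h import *
np.set_printoptions(precision=4,suppress=True)
s=read_state();c=calibration("wrist");p,d=capture("wrist");cv2.imwrite("pics/w1.png",p);np.save("pics/w1.npy",d)
import pickle;pickle.dump((c,s),open("pics/w1.pkl","wb"))
print(s['position'],s['tcp_rot'],c,s['time_s'])
P=pts(c,d)
m=((P[...,2]>.006)&(P[...,2]<.016)&(np.hypot(P[...,0]-.556,P[...,1]+.187)<.06)).astype(np.uint8)
n,l,st,ce=cv2.connectedComponentsWithStats(m);i=1+st[1:,4].argmax();print(st[i],ce[i])
q=P[l==i];print(np.median(q,0),cv2.minAreaRect((q[:,:2]).astype(np.float32)))
E
```

```text
[ 0.5597 -0.1842  0.236 ] [[ 0.9269  0.3752 -0.0011]
 [ 0.3752 -0.9269  0.0002]
 [-0.0009 -0.0006 -1.    ]] {'fx': 323.6758606980182, 'fy': 323.6758606980182, 'cx': 282.0988259709361, 'cy': 207.69239075215293, 'xyz': array([ 0.6222, -0.1601,  0.3843]), 'rotation': array([[ 0.3755, -0.8978, -0.2302],
       [-0.9268, -0.3635, -0.0939],
       [ 0.0006,  0.2487, -0.9686]])} 1.5167
[ 252  154   65   64 2242] [284.4822 185.4643]
[ 0.5592 -0.1889  0.0101] ((0.5583170056343079, -0.18932189047336578), (0.05620859935879707, 0.05614104121923447), 53.65456771850586)
```

View pics/w1.png

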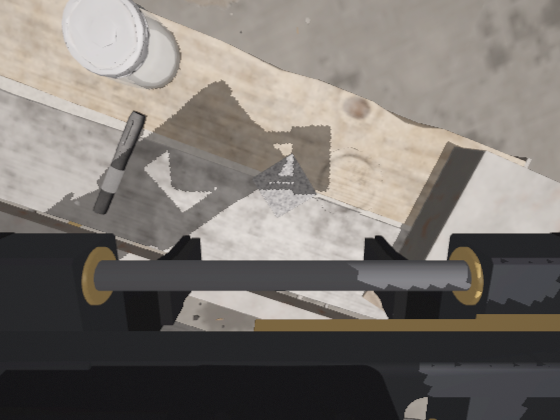

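The wrist depth gives the tile at (0.558, -0.189), top at 10 mm, edges at 53.7° (pixel (284,185), in the arm's shadow). Before choosing the grasp direction I need the holder's orientation.

```bash
python3 - <<'E'
from h import *
np.set_printoptions(precision=4,suppress=True)
c=calibration("scene");P=pts(c,np.load("pics/scene0.npy"))
m=((P[...,2]>.017)&(P[...,2]<.032)&(np.hypot(P[...,0]-.55,P[...,1]-.245)<.1)).astype(np.uint8)
n,l,st,ce=cv2.connectedComponentsWithStats(m);i=1+st[1:,4].argmax();print(st[i],ce[i])
q=P[l==i];print(np.median(q,0),cv2.minAreaRect((q[:,:2]).astype(np.float32)))
print(plane(c,[(193.9,296.8)],.036),plane(c,[(216,300.5)],.02),plane(c,[(184,301)],.06), plane(c,[(187.5,313.5)],.024))
print(read_state()['joint_positions'])
E
```

```text
[182 280  30  43 730] [196.9808 300.511 ]
[0.5925 0.264  0.0252] ((0.5956698060035706, 0.26133427023887634), (0.05222976580262184, 0.11441114544868469), 24.679155349731445)
[[0.6005 0.2647 0.036 ]] [[0.555 0.241 0.02 ]] [[0.6018 0.2957 0.06  ]] [[0.593  0.3038 0.024 ]]
[-29.1949  27.4874  87.3945  -0.0419  65.1865  38.8979]
```

>>> {"fn": "send_rows", "kwargs": {
  "plan": [
    [0, 0, 0, 0, -0.1105],
    [0, 0, 0, 0, -0.1105],
    [0, 0, 0, 0, -0.1105],
    [0, 0, 0, 0, -0.1105],
    [0, 0, 0, 0, -0.1105],
    [0, -0.005, 0.002, 0.03, 0],
    [0, 0, 0, 0.036, 0],
    [0, 0, 0, 0.036, 0],
    [0, 0, 0, 0.036, 0],
    [0, 0, 0, 0.03, 0],
    [0, 0, 0, 0.01, 0],
    [0, 0, 0, 0, 0],
    [0, 0, 0, 0, 0]
  ]
}}

```text
time_s: 2.65
position: [0.5577, -0.1923, 0.0589]
tcp_rot: [[0.596, 0.803, -0.0], [0.803, -0.596, -0.0], [-0.0, 0.0, -1.0]]
force: [-0.2, 1.0, 0.3]
opening: 1.0
grasp_force: 0.0
```

```bash
cat > tile.py <<'E'
from h import *
import sys
np.set_printoptions(precision=4,suppress=True)
n=sys.argv[1];cx,cy,z0,z1,r=map(float,sys.argv[2:7])
s=read_state();c=calibration("wrist");p,d=capture("wrist");cv2.imwrite(f"pics/{n}.png",p);P=pts(c,d)
m=((P[...,2]>z0)&(P[...,2]<z1)&(np.hypot(P[...,0]-cx,P[...,1]-cy)<r)).astype(np.uint8)
k,l,st,ce=cv2.connectedComponentsWithStats(m);i=1+st[1:,4].argmax();print(st[i],ce[i])
q=P[l==i];R=cv2.minAreaRect((q[:,:2]).astype(np.float32));print(np.median(q,0),R)
T=s['tcp_rot'];print(s['position'],"yaw",np.degrees(np.arctan2(T[1,0],T[0,0])),"to centre in tool",T.T@(np.r_[R[0],np.median(q[:,2])]-s['position']))
E
python3 tile.py w2 .558 -.189 .006 .016 .06
```

```text
[ 233  183   90   77 6711] [278.226  220.7446]
[ 0.5606 -0.1855  0.0102] ((0.5598959922790527, -0.18652263283729553), (0.05069627985358238, 0.05618856102228165), 53.861541748046875)
[ 0.5577 -0.1923  0.0589] yaw 53.391961165405164 to centre in tool [ 0.0059 -0.0017  0.0488]
```

>>> {"fn": "send_rows", "kwargs": {
  "plan": [
    [0, 0.003, -0.002, 0.015, -0.006],
    [0, 0, 0, 0.015, 0],
    [0, 0, 0, 0.008, 0],
    [0, 0, 0, 0.004, 0],
    [0, 0, 0, 0, 0],
    [0, 0, 0, 0, 0],
    [255, 0, 0, 0, 0],
    [255, 0, 0, 0, 0],
    [255, 0, 0, 0, 0],
    [255, 0, 0, 0, 0],
    [255, 0, 0, 0, 0],
    [255, 0, 0, 0, 0],
    [255, 0, 0, 0, 0],
    [255, 0, 0, 0, 0]
  ]
}}

```text
time_s: 3.87
position: [0.558, -0.1876, 0.0166]
tcp_rot: [[0.59, 0.807, 0.0], [0.807, -0.59, -0.0], [0.0, 0.0, -1.0]]
force: [-0.0, 0.9, 1.9]
opening: 0.641
grasp_force: 30.0
```

>>> {"fn": "send_rows", "kwargs": {
  "plan": [
    [255, 0, 0, -0.03, 0],
    [255, 0, 0, -0.036, 0.1],
    [255, 0, 0, -0.036, 0.1],
    [255, 0, 0, -0.036, 0.1],
    [255, 0, 0, -0.036, 0.1],
    [255, 0, 0, 0, 0.1],
    [255, 0.0098, -0.0326, 0, 0],
    [255, 0.0098, -0.0326, 0, 0],
    [255, 0.0098, -0.0326, 0, 0],
    [255, 0.0098, -0.0326, 0, 0],
    [255, 0.0098, -0.0326, 0, 0],
    [255, 0.0098, -0.0326, 0, 0],
    [255, 0.0098, -0.0326, 0, 0],
    [255, 0.0098, -0.0326, 0, 0],
    [255, 0.0098, -0.0326, 0, 0],
    [255, 0.0098, -0.0326, 0, 0],
    [255, 0.0098, -0.0326, 0, 0],
    [255, 0.0098, -0.0326, 0, 0],
    [255, 0, 0, 0, 0],
    [255, 0, 0, 0, 0]
  ]
}}

```text
time_s: 5.53
position: [0.4971, 0.2181, 0.1902]
tcp_rot: [[0.903, 0.429, -0.001], [0.429, -0.903, -0.0], [-0.001, -0.0, -1.0]]
force: [-0.2, 0.2, -1.7]
opening: 0.634
grasp_force: 30.0
```

```bash
python3 - <<'E'
from h import *
import pickle
np.set_printoptions(precision=4,suppress=True)
s=read_state();c=calibration("wrist");p,d=capture("wrist");cv2.imwrite("pics/w3.png",p)
pickle.dump((s,c,p,d),open("pics/w3.pkl","wb"));print(s['position'],s['opening'])
P=pts(c,d)
m=((P[...,2]>.021)&(P[...,2]<.028)&(np.hypot(P[...,0]-.55,P[...,1]-.245)<.1)).astype(np.uint8)
q=P[m>0];print(np.median(q,0),cv2.minAreaRect(q[:,:2].astype(np.float32)))
cv2.imwrite("pics/w3b.png",np.hstack([cv2.resize(p,None,fx=.7,fy=.7),cv2.resize(cv2.cvtColor(m*255,cv2.COLOR_GRAY2BGR),None,fx=.7,fy=.7)]))
E
```

```text
[0.4971 0.2181 0.1902] 0.6343240879685166
[0.5869 0.2451 0.024 ] ((0.5672302842140198, 0.24454109370708466), (0.11828774958848953, 0.11201101541519165), 24.54625701904297)
```

View pics/w3b.png

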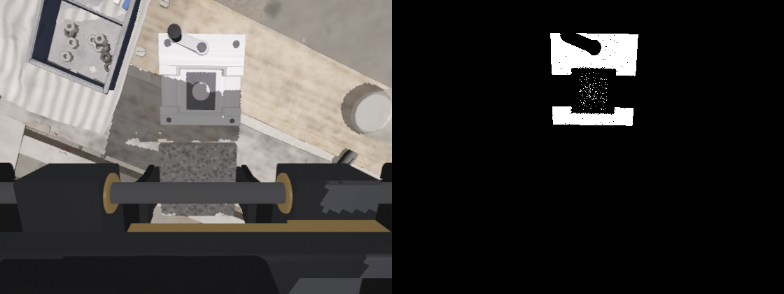

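The view shows the held tile at full-scale (283,250), the holder rim cleanly masked (118.3 x 112.0 mm, yaw 24.55°, rim 24.0 mm), the pivot at (288,67) and the knob at (250,47). Now I need where the tile sits in the hand.

```bash
cat > hand.py <<'E'
from h import *
import pickle,sys
np.set_printoptions(precision=4,suppress=True)
s,c,p,d=pickle.load(open(sys.argv[1],"rb"));P=pts(c,d);T=s['tcp_rot']
L=(P-s['position'])@T
m=(L[...,2]>.003)&(L[...,2]<.012)&(abs(L[...,1])<.027)&(abs(L[...,0])<.05)
q=L[m];print(len(q),"z med",np.median(q[:,2]))
for y in np.arange(-.024,.025,.008):
    k=q[abs(q[:,1]-y)<.003];print(round(y,3),np.percentile(k[:,0],99.5),k[:,0].min(),np.median(k[k[:,0]>.015,2]))
a=np.radians(24.55);R=np.array([[np.cos(a),-np.sin(a)],[np.sin(a),np.cos(a)]])
ctr=np.array([.56723,.24454])+R@[-.013,0]
print("recess",ctr,"in tool",T[:2,:2].T@(ctr-s['position'][:2]),"yaw",np.degrees(np.arctan2(T[1,0],T[0,0])))
H=(P[...,:2]-ctr)@R
m=(P[...,2]>.032)&(P[...,2]<.065)&(np.hypot(H[...,0]-.054,H[...,1])<.06)
m2=m&(P[...,2]>.055);print("knob top",H[m2].mean(0)*1e3,P[m2][:,2].mean(),"q",np.degrees(np.arctan2(H[m2].mean(0)[1],.054-H[m2].mean(0)[0])))
m3=(P[...,2]>.034)&(P[...,2]<.038)&(np.hypot(H[...,0]-.054,H[...,1])<.012);print("screw",H[m3].mean(0)*1e3,m3.sum())
E
python3 hand.py pics/w3.pkl
```

```text
7535 z med 0.006511603217005876
-0.024 0.027678336192003824 -0.02892706444377442 0.006608185162864744
-0.016 0.02765074082313289 -0.02831071452560618 0.006558582273797461
-0.008 0.02763912002750244 -0.028163558105229212 0.0065521582573945586
0.0 0.027694780917933082 -0.02823253530338557 0.0064874084437458596
0.008 0.027681206396251924 -0.028419946223907592 0.006628262349046217
0.016 0.027628035371273455 -0.028342968432832166 0.006485981521238213
0.024 0.027660332606490565 -0.028077108772653063 0.006523099624502843
recess [0.5554 0.2391] in tool [0.0617 0.006 ] yaw 25.401749116418188
knob top [65.7455 31.6556] 0.06041737124896424 q 110.356817893833
screw [53.9851  0.1809] 160
```

>>> {"fn": "send_rows", "kwargs": {
  "plan": [
    [255, 0.02, 0.002, 0, 0],
    [255, 0.022, 0.002, 0, 0],
    [255, 0.0197, 0.002, 0, 0],
    [255, 0, 0, 0.025, 0.015],
    [255, 0, 0, 0.025, 0],
    [255, 0, 0, 0.025, 0],
    [255, 0, 0, 0.025, 0],
    [255, 0, 0, 0.02, 0],
    [255, 0, 0, 0.01, 0],
    [255, 0, 0, 0, 0],
    [255, 0, 0, 0, 0]
  ]
}}

```text
time_s: 6.5
position: [0.5568, 0.2363, 0.0605]
tcp_rot: [[0.912, 0.41, -0.001], [0.41, -0.912, -0.0], [-0.001, -0.0, -1.0]]
force: [-0.0, -0.2, -0.8]
opening: 0.639
grasp_force: 30.0
```

```bash
python3 - <<'E'
from h import *
import pickle
s=read_state();c=calibration("wrist");p,d=capture("wrist");pickle.dump((s,c,p,d),open("pics/w4.pkl","wb"));cv2.imwrite("pics/w4.png",p)
E
python3 hand.py pics/w4.pkl
```

```text
7534 z med 0.006538709884600038
-0.024 0.02756216941163193 -0.028271469963928365 0.006621026690165453
-0.016 0.027613826285673885 -0.028040854271859532 0.006535130071209051
-0.008 0.027614299407316082 -0.028254557999386174 0.0064789325306661176
0.0 0.027656393175411992 -0.02808735042847665 0.006560476353627849
0.008 0.027685172269328 -0.028410800585232834 0.006608591000230408
0.016 0.027690103551685188 -0.028259351229964064 0.006584402837730951
0.024 0.027713005964946354 -0.02829418205213078 0.006600713999021476
recess [0.5554 0.2391] in tool [-0.0001 -0.0031] yaw 24.230736542187284
knob top [46.4146 18.662 ] 0.05974575567210166 q 67.87998178357275
screw [54.1768  0.3698] 400
```

>>> {"fn": "send_rows", "kwargs": {
  "plan": [
    [255, 0, -0.003, 0, -0.005],
    [255, 0, 0, 0, 0],
    [255, 0, 0, 0.005, 0],
    [255, 0, 0, 0.005, 0],
    [255, 0, 0, 0.004, 0],
    [255, 0, 0, 0.004, 0],
    [255, 0, 0, 0.003, 0],
    [255, 0, 0, 0, 0],
    [255, 0, 0, 0, 0]
  ]
}}

```text
time_s: 7.3
position: [0.555, 0.24, 0.0391]
tcp_rot: [[0.909, 0.416, -0.001], [0.416, -0.909, -0.0], [-0.001, -0.0, -1.0]]
force: [0.8, -0.4, -1.8]
opening: 0.64
grasp_force: 30.0
```

>>> {"fn": "send_rows", "kwargs": {
  "plan": [
    [255, 0, 0.0008, 0.001, 0],
    [255, 0, 0, 0.001, 0],
    [255, 0, 0, 0.001, 0],
    [255, 0, 0, 0.001, 0],
    [255, 0, 0, 0, 0]
  ]
}}

```text
time_s: 7.72
position: [0.5557, 0.2395, 0.0359]
tcp_rot: [[0.909, 0.416, 0.0], [0.416, -0.909, 0.0], [0.0, -0.0, -1.0]]
force: [-0.1, 0.0, 1.3]
opening: 0.638
grasp_force: 30.0
```

>>> {"fn": "send_rows", "kwargs": {
  "plan": [
    [255, 0, 0, 0.001, 0],
    [255, 0, 0, 0.001, 0],
    [255, 0, 0, 0.001, 0],
    [255, 0, 0, 0.001, 0],
    [255, 0, 0, 0, 0],
    [255, 0, 0, 0, 0]
  ]
}}

```text
time_s: 8.22
position: [0.5557, 0.2395, 0.0317]
tcp_rot: [[0.909, 0.416, 0.0], [0.416, -0.909, 0.0], [0.001, -0.0, -1.0]]
force: [-0.8, 1.0, 5.5]
opening: 0.639
grasp_force: 30.0
```

>>> {"fn": "send_rows", "kwargs": {
  "plan": [
    [0, 0, 0, 0, 0],
    [0, 0, 0, 0, 0],
    [0, 0, 0, 0, 0],
    [0, 0, 0, 0, 0],
    [0, 0, 0, -0.01, 0],
    [0, 0, 0, -0.02, 0],
    [0, 0, 0, -0.03, 0],
    [255, 0, 0, -0.02, 0],
    [255, -0.0, 0, 0, 0],
    [255, 0, 0, 0, 0],
    [255, 0, 0, 0, 0],
    [255, 0, 0, 0, 0]
  ]
}}

```text
time_s: 9.22
position: [0.5545, 0.2391, 0.1105]
tcp_rot: [[0.909, 0.416, -0.002], [0.416, -0.909, -0.001], [-0.002, -0.0, -1.0]]
force: [0.3, -0.3, 0.1]
opening: 0.705
grasp_force: 0.0
```

```bash
cat > chk.py <<'E'
from h import *
import sys
np.set_printoptions(precision=4,suppress=True)
s=read_state();c=calibration("wrist");p,d=capture("wrist");cv2.imwrite(f"pics/{sys.argv[1]}.png",p);P=pts(c,d)
a=np.radians(24.55);R=np.array([[np.cos(a),-np.sin(a)],[np.sin(a),np.cos(a)]]);ctr=np.array([.5554,.2391])
H=(P[...,:2]-ctr)@R*1e3;z=P[...,2]*1e3
for x in(-20,0,10,20,25):
    print(x,[(y,round(float(np.median(z[m])),2),m.sum()) for y in(-22,-12,0,12,22) if (m:=(abs(H[...,0]-x)<3)&(abs(H[...,1]-y)<3)&(z<60)).sum()>5])
m=(abs(H[...,0]-57)<12)&(abs(H[...,1]+30)<18)&(z<30);print("rim",np.median(z[m]))
m=(z>54)&(z<64)&(np.hypot(H[...,0]-54,H[...,1])<50)&(np.hypot(H[...,0]-54,H[...,1])>20)&(H[...,1]>(-30))
print("knob",m.sum(),H[m].mean(0) if m.any() else 0)
T=s['tcp_rot'];print("tcp in holder",(s['position'][:2]-ctr)@R*1e3,s['position'][2],"yaw",np.degrees(np.arctan2(T[1,0],T[0,0])),s['force'],s['opening'])
E
python3 chk.py w5
```

```text
-20 [(-22, 25.15, np.int64(56)), (-12, 25.06, np.int64(63)), (0, 25.33, np.int64(58)), (12, 25.29, np.int64(61)), (22, 25.24, np.int64(56))]
0 [(-22, 25.39, np.int64(62)), (-12, 25.22, np.int64(63)), (0, 25.18, np.int64(62)), (12, 25.26, np.int64(62)), (22, 25.25, np.int64(62))]
10 [(-22, 25.21, np.int64(64)), (-12, 25.2, np.int64(69)), (0, 25.22, np.int64(63)), (12, 25.12, np.int64(64)), (22, 25.21, np.int64(64))]
20 [(-22, 25.14, np.int64(68)), (-12, 25.29, np.int64(61)), (0, 25.29, np.int64(64)), (12, 25.23, np.int64(63)), (22, 25.17, np.int64(66))]
25 [(-22, 25.09, np.int64(83)), (-12, 25.14, np.int64(81)), (0, 25.02, np.int64(80)), (12, 24.85, np.int64(81)), (22, 25.07, np.int64(82))]
rim 24.16941893224915
knob 568 [66.1718 31.7866]
tcp in holder [-0.7946  0.3182] 0.11050769658906612 yaw 24.597916155749836 [ 0.283  -0.2618  0.0788] 0.7053063504554097
```

View pics/w5.png

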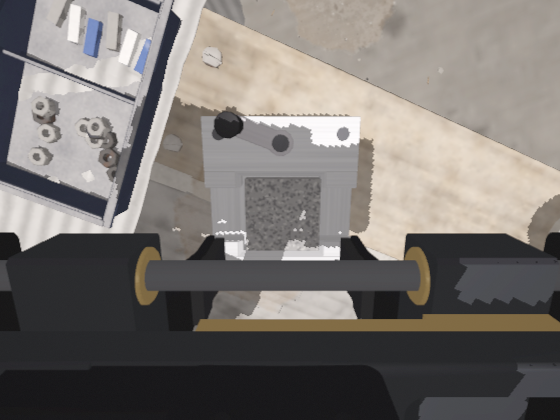

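The tile at (283,213) is seated level, 1.1 mm proud of the rim. The knob is at (228,124). I'll close the fingers and press the tile down at its middle.

>>> {"fn": "send_rows", "kwargs": {
  "plan": [
    [255, 0.0008, 0, 0, 0],
    [255, 0, 0, 0, 0],
    [255, 0, 0, 0, 0],
    [255, 0, 0, 0, 0],
    [255, 0, 0, 0.02, 0],
    [255, 0, 0, 0.02, 0],
    [255, 0, 0, 0.02, 0],
    [255, 0, 0, 0.008, 0],
    [255, 0, 0, 0.002, 0],
    [255, 0, 0, 0.001, 0],
    [255, 0, 0, 0.001, 0],
    [255, 0, 0, 0.0005, 0],
    [255, 0, 0, 0, 0]
  ]
}}

```text
time_s: 10.35
position: [0.557, 0.2398, 0.04]
tcp_rot: [[0.909, 0.416, 0.002], [0.416, -0.909, 0.0], [0.002, 0.0, -1.0]]
force: [-0.4, -1.1, -0.0]
opening: 0.006
grasp_force: 0.0
```

>>> {"fn": "send_rows", "kwargs": {
  "plan": [
    [255, 0, 0, 0.0007, 0],
    [255, 0, 0, 0.0007, 0],
    [255, 0, 0, 0.0006, 0],
    [255, 0, 0, 0, 0],
    [255, 0, 0, 0, 0]
  ]
}}

```text
time_s: 10.77
position: [0.557, 0.2399, 0.0384]
tcp_rot: [[0.909, 0.416, 0.002], [0.416, -0.909, 0.0], [0.002, 0.0, -1.0]]
force: [-1.3, 0.0, 7.2]
opening: 0.006
grasp_force: 3.5
```

>>> {"fn": "send_rows", "kwargs": {
  "plan": [
    [255, 0, 0, 0.0007, 0],
    [255, 0, 0, 0.0005, 0],
    [255, 0, 0, 0, 0],
    [255, 0, 0, 0, 0]
  ]
}}

```text
time_s: 11.1
position: [0.557, 0.2399, 0.0383]
tcp_rot: [[0.909, 0.416, 0.002], [0.416, -0.909, 0.0], [0.002, 0.001, -1.0]]
force: [-4.2, -0.4, 13.3]
opening: 0.005
grasp_force: 6.9
```

>>> {"fn": "send_rows", "kwargs": {
  "plan": [
    [255, 0, 0, -0.01, 0],
    [255, 0, 0, -0.03, 0],
    [123, 0, 0, -0.032, 0],
    [123, 0, 0, 0, 0],
    [123, 0, 0, 0, 0]
  ]
}}

```text
time_s: 11.52
position: [0.5579, 0.24, 0.1102]
tcp_rot: [[0.909, 0.416, 0.005], [0.416, -0.909, 0.001], [0.005, 0.001, -1.0]]
force: [-0.2, 0.1, 0.1]
opening: 0.154
grasp_force: 0.0
```

```bash
python3 chk.py w6
```

```text
-20 [(-12, 24.11, np.int64(23)), (0, 24.27, np.int64(51)), (22, 23.95, np.int64(21))]
0 [(-22, 24.0, np.int64(62)), (-12, 24.14, np.int64(64)), (0, 24.14, np.int64(63)), (12, 24.13, np.int64(62)), (22, 23.94, np.int64(63))]
10 [(-22, 24.18, np.int64(65)), (-12, 24.26, np.int64(63)), (0, 24.06, np.int64(63)), (12, 24.07, np.int64(68)), (22, 24.17, np.int64(64))]
20 [(-22, 24.27, np.int64(64)), (-12, 24.13, np.int64(63)), (0, 24.2, np.int64(67)), (12, 24.14, np.int64(63)), (22, 24.09, np.int64(64))]
25 [(-22, 23.98, np.int64(85)), (-12, 23.7, np.int64(81)), (0, 23.86, np.int64(88)), (12, 23.88, np.int64(82)), (22, 23.77, np.int64(85))]
rim 24.117696844061285
knob 553 [66.1823 31.7519]
tcp in holder [ 2.6292 -0.1681] 0.11016819008181382 yaw 24.60173349542816 [-0.1625  0.0527  0.056 ] 0.15389756795788798
```

The tile is flush, at 24.1 mm against a rim of 24.1 mm. Next I'll go above the knob and turn.

>>> {"fn": "send_rows", "kwargs": {
  "plan": [
    [123, 0.021, -0.0106, 0, 0],
    [123, 0.021, -0.0106, 0, 0],
    [123, 0.0212, -0.0107, 0, 0],
    [123, 0, 0, 0, -0.1096],
    [123, 0, 0, 0, -0.1096],
    [123, 0, 0, 0, -0.1096],
    [123, 0, 0, 0, -0.1096],
    [123, 0, 0, 0, -0.1096],
    [123, 0, 0, 0, -0.1096],
    [123, 0, 0, 0, -0.1096],
    [123, 0, 0, 0, -0.1096],
    [123, 0, 0, 0, -0.1096],
    [123, 0, 0, 0, -0.1096],
    [123, 0, 0, 0, -0.1096],
    [123, 0, 0, 0, 0],
    [123, 0, 0, 0, 0]
  ]
}}

```text
time_s: 12.9
position: [0.5995, 0.2946, 0.1062]
tcp_rot: [[-0.061, 0.998, -0.003], [0.998, 0.061, -0.001], [-0.001, -0.003, -1.0]]
force: [-0.3, -0.8, 0.0]
opening: 0.522
grasp_force: 0.0
```

```bash
python3 chk.py w7 | tail -2
```

```text
knob 489 [66.5215 32.9251]
tcp in holder [63.1665 32.2155] 0.10624572803539035 yaw 93.50860752898697 [-0.3447 -0.7515  0.0341] 0.5220443626957669
```

View pics/w7.png

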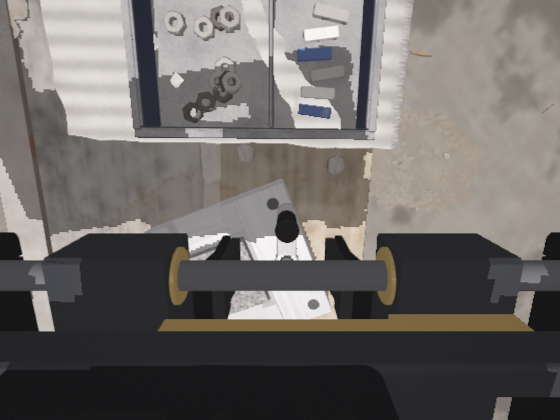

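The knob at (287,228) lies between the fingers, and the tray is well clear ahead. I'll lower and grip.

>>> {"fn": "send_rows", "kwargs": {
  "plan": [
    [123, 0.0008, 0.0028, 0, 0],
    [123, 0, 0, 0.015, 0],
    [123, 0, 0, 0.018, 0],
    [123, 0, 0, 0.013, 0],
    [123, 0, 0, 0.007, 0],
    [123, 0, 0, 0, 0],
    [123, 0, 0, 0, 0],
    [255, 0, 0, 0, 0],
    [255, 0, 0, 0, 0],
    [255, 0, 0, 0, 0],
    [255, 0, 0, 0, 0],
    [255, 0, 0, 0, 0],
    [255, 0, 0, 0, 0]
  ]
}}

```text
time_s: 14.03
position: [0.6031, 0.296, 0.0552]
tcp_rot: [[-0.064, 0.998, 0.0], [0.998, 0.064, 0.0], [0.0, 0.0, -1.0]]
force: [0.1, 0.2, 1.7]
opening: 0.155
grasp_force: 30.2
```

>>> {"fn": "send_rows", "kwargs": {
  "plan": [
    [255, -0.0002, -0.0036, 0, -0.105],
    [255, -0.0002, -0.0036, 0, -0.105],
    [255, -0.0002, -0.0036, 0, -0.105],
    [255, -0.0002, -0.0036, 0, -0.105],
    [255, -0.0002, -0.0036, 0, -0.105],
    [255, -0.0002, -0.0036, 0, -0.105],
    [255, 0, 0, 0, 0],
    [255, 0, 0, 0, 0]
  ]
}}

```text
time_s: 14.7
position: [0.5836, 0.2886, 0.0552]
tcp_rot: [[-0.638, 0.77, 0.001], [0.77, 0.638, 0.001], [0.0, 0.001, -1.0]]
force: [-0.4, 2.1, 1.7]
opening: 0.148
grasp_force: 30.0
```

```bash
cat > arc.py <<'E'
from h import *
np.set_printoptions(precision=4,suppress=True)
s=read_state();T=s['tcp_rot'];a=np.radians(24.55);R=np.array([[np.cos(a),-np.sin(a)],[np.sin(a),np.cos(a)]])
h=(s['position'][:2]-[.5554,.2391])@R-[.054,0];q=np.arctan2(h[1],-h[0]);yaw=np.arctan2(T[1,0],T[0,0])
print("r",np.hypot(*h),"q",np.degrees(q),"yaw-radial",(np.degrees(yaw)-(180-np.degrees(q)+24.55)+180)%360-180,s['position'],s['force'],s['opening'],s['grasp_force'],s['joint_positions'])
E
python3 arc.py
```

```text
r 0.034227947772647156 q 76.93092903267124 yaw-radial 1.9903576686043323 [0.5836 0.2886 0.0552] [-0.43    2.1495  1.693 ] 0.14823257732683515 29.999958146363497 [ 16.4789  45.2715  85.2665   0.062   49.4102 -23.1709]
```

>>> {"fn": "send_rows", "kwargs": {
  "plan": [
    [255, -0.0002, -0.0036, 0, -0.103],
    [255, -0.0002, -0.0036, 0, -0.103],
    [255, -0.0002, -0.0036, 0, -0.103],
    [255, -0.0002, -0.0036, 0, -0.103],
    [255, -0.0002, -0.0036, 0, -0.103],
    [255, -0.0002, -0.0036, 0, -0.103],
    [255, -0.0002, -0.0036, 0, -0.103],
    [255, -0.0002, -0.0036, 0, -0.103],
    [255, -0.0002, -0.0036, 0, -0.103],
    [255, -0.0002, -0.0036, 0, -0.103],
    [255, 0, 0, 0, 0],
    [255, 0, 0, 0, 0]
  ]
}}

```text
time_s: 15.7
position: [0.5721, 0.2571, 0.0552]
tcp_rot: [[-0.989, -0.15, 0.002], [-0.15, 0.989, 0.002], [-0.002, 0.002, -1.0]]
force: [-0.1, 4.7, 0.6]
opening: 0.156
grasp_force: 30.0
```

```bash
python3 arc.py
```

```text
r 0.032690245150623826 q 16.770676741821504 yaw-radial 0.8597976136929901 [0.5721 0.2571 0.0552] [-0.0639  4.724   0.5748] 0.15610614284200575 29.999585738405585 [ 13.9574  43.9651  89.0796   0.1409  46.8238 -84.7782]
```

>>> {"fn": "send_rows", "kwargs": {
  "plan": [
    [255, 0.0003, -0.0034, 0, -0.09],
    [255, 0.0003, -0.0034, 0, -0.09],
    [255, 0.0003, -0.003, 0, -0.09],
    [255, 0, -0.0007, 0, 0],
    [255, 0, -0.0007, 0, 0],
    [255, 0, 0, 0, 0],
    [255, 0, 0, 0, 0]
  ]
}}

```text
time_s: 16.28
position: [0.5746, 0.2493, 0.0552]
tcp_rot: [[-0.914, -0.406, 0.004], [-0.406, 0.914, 0.007], [-0.006, 0.005, -1.0]]
force: [1.2, 13.6, -1.6]
opening: 0.153
grasp_force: 30.0
```

```bash
python3 arc.py
```

```text
r 0.03235835689246766 q 2.2499359662233536 yaw-radial 1.6796622851009033 [0.5746 0.2493 0.0552] [ 1.1938 13.602  -1.6237] 0.15274917485352377 29.999664947390556 [  13.0722   43.8592   89.3949    0.4992   46.4421 -101.2515]
```

>>> {"fn": "send_rows", "kwargs": {
  "plan": [
    [255, 0, -0.0008, 0, 0],
    [255, 0, -0.0007, 0, 0],
    [255, 0, 0, 0, 0],
    [255, 0, 0, 0, 0]
  ]
}}

```text
time_s: 16.62
position: [0.5746, 0.2491, 0.0552]
tcp_rot: [[-0.914, -0.406, 0.003], [-0.406, 0.914, 0.009], [-0.006, 0.007, -1.0]]
force: [-0.3, 18.2, -1.2]
opening: 0.152
grasp_force: 30.0
```

```bash
python3 arc.py
```

```text
r 0.03237070520452416 q 1.91341275600172 yaw-radial 1.3122327551409398 [0.5746 0.2491 0.0552] [-0.288  18.2078 -1.165 ] 0.15171369482462288 29.99958112835884 [  13.0046   43.859    89.3976    0.645    46.4597 -101.3887]
```

The keeper is on its stop: the force rises with no further motion. I'll release and look.

>>> {"fn": "send_rows", "kwargs": {
  "plan": [
    [123, 0, 0, 0, 0],
    [123, 0, 0, 0, 0],
    [123, 0, 0, 0, 0],
    [123, 0, 0, 0, 0],
    [123, 0, 0, 0, 0],
    [123, 0, 0, -0.01, 0],
    [123, 0, 0, -0.02, 0],
    [123, 0, 0, -0.03, 0],
    [123, 0, 0, -0.03, 0],
    [123, -0.04, 0, -0.03, 0],
    [123, -0.04, 0, -0.03, 0],
    [123, 0, 0, 0, 0],
    [123, 0, 0, 0, 0]
  ]
}}

```text
time_s: 17.7
position: [0.6376, 0.2709, 0.198]
tcp_rot: [[-0.912, -0.41, 0.007], [-0.41, 0.912, 0.001], [-0.006, -0.002, -1.0]]
force: [-1.5, -0.3, -0.3]
opening: 0.518
grasp_force: 0.0
```

```bash
python3 chk.py w8; python3 - <<'E'
from h import *
for n in("scene",):
    p,d=capture(n)
w=cv2.imread("pics/w8.png");a=cv2.resize(p[130:350,150:400],(400,352));cv2.imwrite("pics/f.png",np.hstack([cv2.resize(w,(400,300)).copy() if 0 else cv2.copyMakeBorder(cv2.resize(w,(400,300)),0,52,0,0,0),a]))
E
```

```text
-20 [(-22, 24.16, np.int64(46)), (-12, 24.12, np.int64(47)), (0, 24.1, np.int64(44)), (12, 23.95, np.int64(43)), (22, 23.81, np.int64(42))]
0 [(-22, 24.19, np.int64(42)), (-12, 24.25, np.int64(49)), (0, 24.29, np.int64(42)), (12, 24.12, np.int64(41)), (22, 24.21, np.int64(41))]
10 [(-22, 24.07, np.int64(42)), (-12, 24.03, np.int64(43)), (0, 32.22, np.int64(32)), (12, 23.91, np.int64(37)), (22, 24.02, np.int64(38))]
20 [(-22, 23.87, np.int64(40)), (-12, 24.18, np.int64(36)), (0, 59.6, np.int64(8)), (12, 24.24, np.int64(30)), (22, 23.94, np.int64(36))]
25 [(-22, 23.83, np.int64(42)), (-12, 24.2, np.int64(36)), (0, 59.79, np.int64(9)), (12, 24.02, np.int64(35)), (22, 24.03, np.int64(36))]
rim 24.118866109413105
knob 264 [19.6637  0.7182]
tcp in holder [87.9971 -5.2171] 0.19799879213998847 yaw -155.79338809477215 [-1.4674 -0.3437 -0.3289] 0.5180366312023204
```

View pics/f.png

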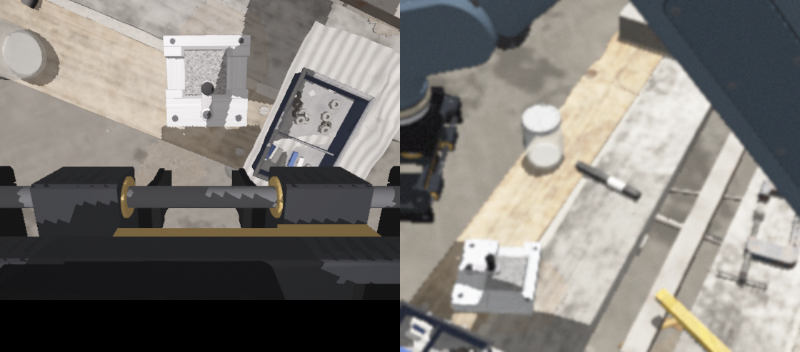

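The wrist view shows the keeper over the tile with the knob at (207,88), holder (19.7, 0.7) mm. The tile is flush, and the pen and jar are undisturbed.

```bash
python3 -c "
from rig import *
print(hand_in())"
```

```text
the job is handed in; nothing more can be done
None
```

The job is handed in: the tile is seated flush with the holder's rim (both measured at about 24.1 mm), and the keeper is swung over it onto its stop. The final picture shows the pen and jar undisturbed; the wedge was out of view.

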